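# Push the flat box and the egg timer home against the worktop rail

### The arm

A 6-joint arm with a two-finger parallel gripper is mounted at the origin on a cart in front of the work surface, level with it; the furniture and walls round the work are solid. World frame = base frame: x ahead of the robot, y to its left, z up, the work surface at z = 0. Lengths are in m, angles in rad, forces in N, time in s.
With the tool pointing down it reaches from about 0.325 to 0.775 m from the base axis. Payload 5.5 kg.
Tool frame: the origin (TCP) lies midway between the tips of the shut fingers; the grasp point (between the pads) lies 19 mm behind it; z points along the fingers, y is the line along which they close (so a half turn about z gives the same grasp; the last joint's range is limited). The gripper opens to 88 mm and grips with 3 to 60 N. Pads are 20 mm wide; open, the fingers measure 115 mm over their backs; the gripper's body (75 mm by 178 mm) begins 61 mm behind the grasp point.
Start: joints at [1.081, 0.091, 1.231, -0, 1.82, -0.057], TCP at [0.252, 0.545, 0.223] pointing down, gripper open.
Joint ranges: [-2.87, 2.87], [-0.86, 2.18], [0.17, 2.46], [-1.51, 4.65], [0.06, 2.69], [-2.65, 2.65]. Speed limits (rad/s): [2.57, 2.57, 3.01, 3.14, 3.14, 3.14].

### API

Orientations are given as a rotation vector (axis times angle).
In Python, from cell import * gives the robot as it stands. Calls block until the motion is done:
- move_to(position, orientation): joint-space move of the TCP to a pose.
- move_straight(position, attitude=None, max_speed=0.15): straight line of the TCP; attitude=None keeps the orientation; max_speed is the mean speed in m/s.
- goto_joints(angles): joint-space move.
- set_gripper(opening, force=None): finger opening in m; force is the grip in N (None keeps the last); returns when the fingers have stopped.
- pause(seconds).
- solve_ik(position, orientation): joint angles nearest the present ones, or None.
- get_obs(): the state.
- get_image(name): name is "scene" or "top" or "wrist"; returns the picture (400x640x3 uint8, blue, green, red); there is no depth.
- calibration(name): a dict with "mtx" (3x3 intrinsics, pixels), "R" (3x3) and "t" (3): a world point X has camera coordinates R X + t; the wrist camera has in their place "T_tool_cam" (4x4, takes a point from camera to tool coordinates, whose origin is the TCP and whose axes are the flange's). Camera axes: x right, y down, z forward; pixel columns grow to the right and rows downward; lengths in m; the calibration is good to about 2 mm. A picture is of the moment at which its call begins: read the wrist's pose just before it. calibration takes no time and is no camera call.
A pose or a line that the arm cannot do raises IKError and nothing moves.
- hand_in(): hands the job in; it is judged then, once.
Trained networks look in the newest picture that a camera, given by its name, has taken for a name from the list of things; names that differ only in an ending like _2 or _b are one class to them, and where a whole thing is asked for, a point or a joint stands for the part that bears it (a point fixed in the world has none). Each returns a list of dicts, best first, with "p" (0 to 1); they miss things now and then, are a little off and sometimes report something else, mostly with a low value. They report only what shows in the picture. A call takes as long as a camera call.
- search_frame(camera, target): "rect" ([left, top, right, bottom] in pixels, round what is visible of it).
- trace(camera, target): "pixels" (400x640 bool, what is visible of it) and "rect" ([left, top, right, bottom] in pixels, round what is visible of it).
The state is a dict: "time": time; "qpos": joint angles; "joint_vel": joint speeds; "joint_efforts": joint torques, N m; "tool_pos": TCP position; "orientation": TCP orientation; "wrist_force": force on the tool from outside, world axes, zero at the start; "moment": the same for the moment, N m; "width": finger opening in m; "grasp_force": force on a finger pad.
Only numpy, scipy, OpenCV 4.12 (cv2) and the standard library are available. Lean on these libraries where they do the work, as an engineer would, in place of code of your own. Each camera call takes 0.05 s, during which the arm holds its last target. There are 200 camera calls.

### The job

Push the flat dark box along the worktop into the corner of the L-shaped wooden rail, until it sits flush against both arms of the rail. Then push the round egg timer up beside it, until it touches both the rail's long back arm and the box. Only push with the fingers: do not pick anything up or tip it, and leave the cup and the other things where they stand.

Things in the scene. Friction and masses are not known exactly. Their poses are not given: they have to be found in the camera images.
- rail: L-shaped wooden rail, fixed; arms 18 mm thick, 22 mm high. Origin on the worktop at the L's inner corner; x points away from the robot, y to the left (turned up to 0.15 rad). Inner face of the long back arm: plane x = 0, from the corner to y = -340 mm. Inner face of the short side arm: plane y = 0, from the corner to x = -120 mm. Things pushed home lie at negative x and y.
- flat_box: flat plain dark square box, 100 x 100 x 30 mm high, 0.3 to 0.56 kg, loose. Origin at the centre of its underside, z up. x and y are square to its sides (faces at +-50 mm). At the start it is turned at most 0.4 rad from the world axes, so its +x face goes to the back arm, its +y face to the side arm.
- timer: grey-green wind-up egg timer, round and squat with a small ridge on its domed top; widest diameter 68 mm, 61 mm high, 0.11 to 0.22 kg, loose, stands upright. Origin at the centre of its underside, z up. It and the espresso cup swap places from run to run.
- cup: small white espresso cup with a handle, 62 x 88 x 50 mm. A bystander. Origin at the centre of its underside, z up.
- salt: glass salt shaker with a grey top, 44 mm wide, 90 mm high. A bystander. Origin at the centre of its underside, z up.
- egg_cup: white ceramic egg cup on a foot, 49 mm wide, 64 mm high, the nearer one; a second one of the same shape stands at the back. A bystander. Origin at the centre of its underside, z up.
- match_box: matchbox, 36 x 53 x 16 mm, lying flat. A bystander. Origin at the centre of its underside, z up.
- mug: striped mug with a handle, 83 x 115 x 86 mm. A bystander. Origin at the centre of its underside, z up.

How it is judged:
By the outcome, as a careful person would: the job done as asked, in the order asked, and still so for the second after the job is handed in, with the robot touching nothing.
It also fails if it takes over 67 s, if anything falls off the work surface, if the arm or the gripper's body presses on something with over 40 N, if the wrist force passes 120 N, or if a joint passes its speed limit or range.

## Working session

There is one attempt and no reset: what is moved stays moved. The work goes in short steps, each a Python script; the robot and the scene stay as the last script left them, time stands still between calls to the robot, and variables do not carry over. Pictures are saved under pics/ and viewed, at most 10 in all, crops included, and the job is handed in when it is done.

```bash
mkdir -p pics; python3 - <<'E'
from cell import *
import cv2,numpy as np
for n in("top","scene"):
    im=get_image(n); cv2.imwrite(f"pics/{n}0.png",im)
    c=calibration(n); print(n,c["mtx"].round(1).tolist(),c["R"].round(3).tolist(),c["t"].round(3).tolist())
    for t in("rail","flat_box","timer","cup","salt","egg_cup","match_box","mug"):
        print(t,[(np.round(d["rect"]).tolist(),round(d["p"],2)) for d in search_frame(n,t)][:3])
o=get_obs();print(o["time"],o["orientation"],o["wrist_force"])
E
```

```text
top [[424.7, 0.0, 318.8], [0.0, 424.7, 190.5], [0.0, 0.0, 1.0]] [[0.016, -1.0, 0.013], [-0.982, -0.018, -0.19], [0.191, -0.009, -0.982]] [-0.008, 0.572, 1.119]
rail [([214.0, 145.0, 342.0, 195.0], 0.98)]
flat_box [([265.0, 192.0, 309.0, 237.0], 0.8)]
timer [([375.0, 201.0, 399.0, 225.0], 0.72)]
cup [([207.0, 226.0, 227.0, 240.0], 0.69), ([335.0, 221.0, 367.0, 246.0], 0.55)]
salt [([206.0, 222.0, 227.0, 243.0], 0.53), ([337.0, 226.0, 367.0, 249.0], 0.29)]
egg_cup [([165.0, 228.0, 189.0, 251.0], 0.9), ([265.0, 194.0, 304.0, 236.0], 0.51)]
match_box [([166.0, 195.0, 186.0, 206.0], 0.56)]
mug [([451.0, 227.0, 500.0, 262.0], 0.97)]
scene [[362.7, 0.0, 322.5], [0.0, 362.7, 198.8], [0.0, 0.0, 1.0]] [[0.651, -0.759, 0.003], [-0.395, -0.343, -0.852], [0.648, 0.553, -0.523]] [-0.371, 0.266, 0.818]
rail [([261.0, 166.0, 357.0, 207.0], 0.55)]
flat_box [([266.0, 195.0, 308.0, 219.0], 0.8)]
timer [([352.0, 220.0, 375.0, 251.0], 0.8), ([229.0, 164.0, 247.0, 179.0], 0.68), ([405.0, 264.0, 447.0, 315.0], 0.5)]
cup [([307.0, 215.0, 332.0, 242.0], 0.9)]
salt [([232.0, 176.0, 248.0, 200.0], 0.49)]
egg_cup [([206.0, 170.0, 221.0, 191.0], 0.64)]
match_box [([231.0, 167.0, 244.0, 179.0], 0.65), ([353.0, 222.0, 378.0, 247.0], 0.34)]
mug [([406.0, 264.0, 449.0, 314.0], 0.68)]
0.9 [ 6.74544736e-01  3.06830847e+00 -2.69138452e-05] [ 0.42999092  0.29315824 -0.47592916]
```

View pics/top0.png

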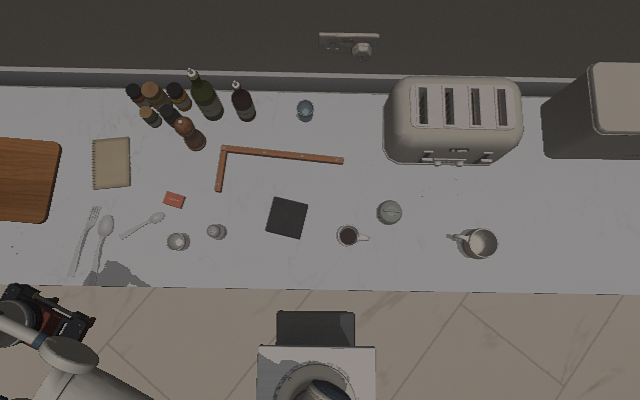

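View pics/scene0.png

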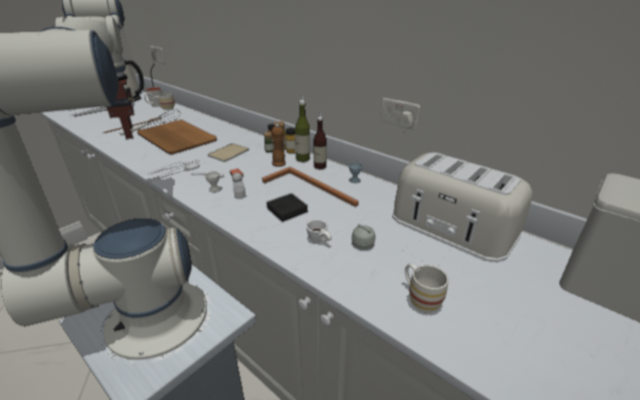

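Top view: the rail's corner is near (225,150), with the long arm to (343,160) and the side arm to (219,190). The box is at (287,218), the timer at (390,212) and the cup at (349,236). The scene view agrees with this layout. Next I'll fit poses to the masks.

```bash
cat > h.py <<'E'
from cell import *
import cv2,numpy as np
from scipy.optimize import minimize
def Rz(a): return np.array([[np.cos(a),-np.sin(a)],[np.sin(a),np.cos(a)]])
def proj(P,n,dx=0):
    c=calibration(n); q=(c["R"]@P.T).T+c["t"]; q=q@c["mtx"].T; return q[:,:2]/q[:,2:]
def prism(xy,z0,z1): return np.vstack([np.c_[xy,np.full(len(xy),z]) for z in(z0,z1)]) if 0 else np.vstack([np.c_[xy,np.full(len(xy),z)] for z in(z0,z1)])
def rect(x0,x1,y0,y1): return np.array([[x0,y0],[x1,y0],[x1,y1],[x0,y1]])
circ=np.array([[np.cos(a),np.sin(a)] for a in np.linspace(0,2*np.pi,25)[:-1]])
PARTS={"flat_box":[(rect(-.05,.05,-.05,.05),0,.03)],
 "rail":[(rect(0,.018,-.34,.018),0,.022),(rect(-.12,.018,0,.018),0,.022)],
 "timer":[(circ*.034,.02,.03),(circ*.028,0,.05)],"cup":[(circ*.031,0.03,.05)]}
S=4
def render(name,p,cam):
    m=np.zeros((400*S,640*S),np.uint8)
    for xy,z0,z1 in PARTS[name]:
        w=xy@Rz(p[2]).T+p[:2]
        h=cv2.convexHull(((proj(prism(w,z0,z1),cam)+.5)*S*16).astype(np.int32))
        cv2.fillConvexPoly(m,h,255,shift=4)
    return cv2.resize(m,(640,400),interpolation=cv2.INTER_AREA)/255.
def fit(name,mask,cam,p0):
    mask=mask.astype(float)
    f=lambda p:np.abs(render(name,p,cam)-mask).sum()/mask.sum()
    s=np.array([p0]+[np.array(p0)+d for d in np.diag([.015,.015,.1])])
    r=minimize(f,p0,method="Nelder-Mead",options=dict(initial_simplex=s,xatol=1e-4,fatol=1e-4))
    return r.x,r.fun
def ground(uv,z,cam):
    c=calibration(cam); d=c["R"].T@np.linalg.solve(c["mtx"],[uv[0],uv[1],1]); o=-c["R"].T@c["t"]
    return (o+d*(z-o[2])/d[2])[:2]
E
python3 - <<'E'
from h import *
get_image("top")
for n,uv,z in(("rail",(225,150),.02),("flat_box",(287,218),.03),("timer",(390,212),.03)):
    ds=trace("top",n); d=ds[0]; p0=[*ground(uv,z,"top"),0]
    x,e=fit(n,d["pixels"],"top",p0); print(n,d["p"],d["rect"],np.round(p0,3),x.round(4),round(e,3))
for n,uv in(("cup",(349,236)),("salt",(216,231)),("egg",(178,241)),("match",(174,200)),("bottle",(247,116))): print(n,ground(uv,.04,"top").round(3))
print(get_obs()["time"])
E
```

```text
Traceback (most recent call last):
  File "h.py", line 7
    def prism(xy,z0,z1): return np.vstack([np.c_[xy,np.full(len(xy),z]) for z in(z0,z1)]) if 0 else np.vstack([np.c_[xy,np.full(len(xy),z)] for z in(z0,z1)])
                                                                     ^
SyntaxError: closing parenthesis ']' does not match opening parenthesis '('
```

```bash
sed -i 's/^def prism.*/def prism(xy,z0,z1): return np.vstack([np.c_[xy,np.full(len(xy),z)] for z in (z0,z1)])/' h.py
python3 - <<'E'
from h import *
get_image("top")
for n,uv,z in(("rail",(225,150),.02),("flat_box",(287,218),.03),("timer",(390,212),.03)):
    ds=trace("top",n); d=ds[0]; p0=[*ground(uv,z,"top"),0]
    x,e=fit(n,d["pixels"],"top",p0); print(n,d["p"],d["rect"],np.round(p0,3),x.round(4),round(e,3))
for n,uv in(("cup",(349,236)),("salt",(216,231)),("egg",(178,241)),("match",(174,200)),("bottle",(247,116))): print(n,ground(uv,.04,"top").round(3))
print(get_obs()["time"])
E
```

```text
rail 0.96 [213.8, 144.5, 341.9, 192.2] [0.693 0.274 0.   ] [ 0.6917  0.2717 -0.0908] 0.107
flat_box 0.73 [264.2, 196.1, 304.0, 237.1] [0.497 0.088 0.   ] [ 0.5002  0.091  -0.2218] 0.038
timer 0.95 [379.5, 203.3, 398.3, 223.9] [ 0.519 -0.2    0.   ] [ 0.5198 -0.1971  0.0349] 0.102
cup [ 0.449 -0.084]
salt [0.457 0.281]
egg [0.428 0.383]
match [0.541 0.403]
bottle [0.791 0.212]
1.1
```

```bash
cat >> h.py <<'E'
def seg(im,name,uv,r):
    hsv=cv2.cvtColor(im,cv2.COLOR_BGR2HSV).astype(int); H,Sa,V=hsv[...,0],hsv[...,1],hsv[...,2]
    m={"rail":(Sa>90)&((H<20)|(H>170)),"flat_box":V<70,"timer":(Sa>14)&(H>25)&(H<95)}[name]
    w=np.zeros(m.shape,bool); u,v=map(int,uv); w[max(v-r,0):v+r,max(u-r,0):u+r]=True
    n,l,st,_=cv2.connectedComponentsWithStats((m&w).astype(np.uint8))
    if n<2: return m&w
    return l==1+np.argmax(st[1:,4])
E
python3 - <<'E'
from h import *
im=cv2.imread("pics/top0.png")
print(im[212,384:396:3].tolist(), im[212,410].tolist(), im[218,287].tolist(),im[155,280].tolist())
vis=im.copy()
for n,uv,r,p0 in(("rail",(280,168),66,[.69,.272,-.09]),("flat_box",(287,218),30,[.498,.088,-.22]),("timer",(390,212),18,[.52,-.197,0])):
    m=seg(im,n,uv,r); x,e=fit(n,m,"top",p0); print(n,m.sum(),x.round(4),round(e,3))
    vis[cv2.Canny((render(n,x,"top")>.5).astype(np.uint8)*255,50,100)>0]=(0,255,0)
cv2.imwrite("pics/fit.png",cv2.resize(vis[130:270,190:430],None,fx=3.3,fy=3.3,interpolation=cv2.INTER_NEAREST))
E
```

```text
[[96, 104, 103], [106, 114, 112], [109, 117, 116], [95, 102, 102]] [137, 137, 138] [48, 48, 51] [59, 80, 118]
rail 872 [ 0.6918  0.2714 -0.0927] 0.551
flat_box 1266 [ 0.5006  0.0908 -0.2198] 0.058
timer 318 [ 0.5209 -0.1995  0.133 ] 0.491
```

View pics/fit.png

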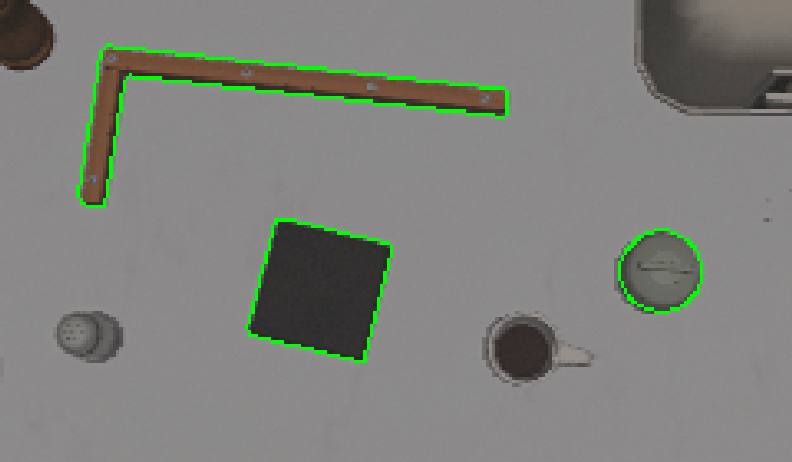

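```bash
cat >> h.py <<'E'
from scipy.spatial.transform import Rotation
RO=np.array([.6917,.2715]); RA=-.091
def W(x,y,z): return np.array([*(Rz(RA)@[x,y]+RO),z])
def L(p): return Rz(RA).T@(np.array(p[:2])-RO)
def ori(yang):   # tool down, tool y at rail-frame angle yang
    a=yang+RA; y=np.array([np.cos(a),np.sin(a),0]); z=np.array([0,0,-1.])
    return Rotation.from_matrix(np.c_[np.cross(y,z),y,z]).as_rotvec()
def push(d,maxd,thr,step=.0015,speed=.04,b=None):
    """rail-frame direction d; step till the resisting force passes thr"""
    d=np.array(d,float)/np.hypot(*d); dw=Rz(RA)@d
    o=get_obs(); p=np.array(o["tool_pos"]); f=0; log=[]
    if b is None: b=o["wrist_force"]
    for i in range(int(round(maxd/step))):
        p[:2]+=dw*step; move_straight(p,max_speed=speed); o=get_obs()
        f=-(np.array(o["wrist_force"])-b)[:2]@dw; log.append(round(f,1))
        if f>thr: break
    print("push",log,"rail xy",L(o["tool_pos"]).round(4),"t",round(o["time"],2)); return f
def look(name):
    im=get_image("top"); cv2.imwrite(f"pics/{name}.png",im); return im
def boxpose(im,p0):
    q=proj(np.array([W(*p0[:2],.03)]),"top")[0]
    x,e=fit("flat_box",seg(im,"flat_box",q,32),"top",[*W(*p0[:2],0)[:2],RA])
    print("box rail-frame",L(x).round(4),round(x[2]-RA,4),"err",round(e,3))
E
python3 - <<'E'
from h import *
print(calibration("wrist")["T_tool_cam"].round(3).tolist())
o=ori(np.pi/2)
set_gripper(.05)
move_to(W(-.252,-.196,.12),o)
move_straight(W(-.252,-.196,.012),max_speed=.15)
ob=get_obs(); print(ob["time"],ob["wrist_force"].round(2),ob["tool_pos"].round(4),ob["qpos"].round(2))
b=ob["wrist_force"]
move_straight(W(-.124,-.196,.012),max_speed=.08)
print(get_obs()["time"],(get_obs()["wrist_force"]-b).round(2))
push([1,0],.025,7,b=b)
boxpose(look("s1"),(-.05,-.196))
E
```

```text
[[-0.0, -0.954, -0.299, 0.082], [1.0, 0.0, -0.001, -0.002], [0.001, -0.299, 0.954, -0.162], [0.0, 0.0, 0.0, 1.0]]
4.4917 [ 0.45 -0.22 -1.09] [0.4235 0.0994 0.013 ] [ 0.15 -0.31  1.98  0.    1.47 -1.33]
6.2417 [-0.12  0.84  0.09]
push [np.float64(1.8), np.float64(1.5), np.float64(2.6), np.float64(1.3), np.float64(1.5), np.float64(2.1), np.float64(6.7), np.float64(13.8)] rail xy [-0.1144 -0.196 ] t 8.24
box rail-frame [-0.0937 -0.1792] 0.1248 err 1.78
```

```bash
python3 - <<'E'
from h import *
move_straight(W(-.135,-.196,.013),max_speed=.15)
move_straight(W(-.15,-.22,.10),max_speed=.25)
move_to(W(-.052,-.29,.10),ori(0))
im=look("s2"); boxpose(im,(-.05,-.196)); print(get_obs()["time"],get_obs()["qpos"].round(2))
cv2.imwrite("pics/s2c.png",cv2.resize(im[130:290,190:430],None,fx=3,fy=3))
E
```

```text
box rail-frame [-0.0502 -0.1616] 0.046 err 0.827
10.45 [-0.08  0.14  1.4   0.    1.61  0.01]
```

View pics/s2c.png

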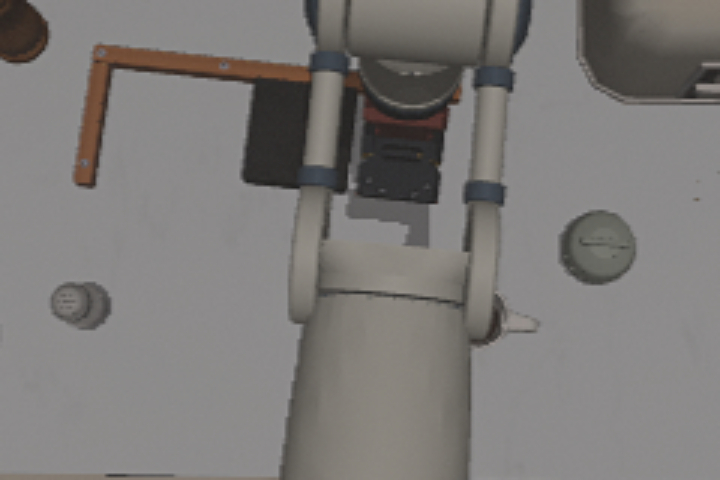

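The box sits flush on the back arm at crop x 247–355, and the gripper is clear to its right. Next I'll push it along the arm to the side arm.

```bash
python3 - <<'E'
from h import *
print(L(ground((290,176),.03,"top")).round(3))
move_straight(W(-.052,-.29,.012),max_speed=.15)
ob=get_obs(); b=ob["wrist_force"]; print(ob["time"])
move_straight(W(-.052,-.126,.012),max_speed=.1)
print((get_obs()["wrist_force"]-b).round(2),L(get_obs()["tool_pos"]).round(4))
push([0,1],.025,8,b=b)
move_straight(W(-.052,-.15,.012),max_speed=.15)
move_straight(W(-.08,-.19,.08),max_speed=.25)
# reseat against the back arm
move_to(W(-.14,-.055,.08),ori(np.pi/2))
move_straight(W(-.14,-.055,.012),max_speed=.15)
b=get_obs()["wrist_force"]; move_straight(W(-.119,-.055,.012),max_speed=.1)
push([1,0],.015,8,b=b)
move_straight(W(-.135,-.055,.012),max_speed=.15)
move_straight(W(-.16,-.08,.1),max_speed=.25)
move_to(W(-.25,-.22,.14),ori(np.pi/2))
im=look("s3"); boxpose(im,(-.05,-.05))
x,e=fit("rail",seg(im,"rail",(280,168),66),"top",[*RO,RA]); print("rail",x.round(4),round(e,3))
cv2.imwrite("pics/s3c.png",cv2.resize(im[130:290,190:430],None,fx=3,fy=3))
print(get_obs()["time"])
E
```

```text
[-0.057 -0.194]
11.1833
[-0.72 -2.63  0.66] [-0.052  -0.1262]
push [np.float64(4.0), np.float64(3.2), np.float64(2.1), np.float64(2.1), np.float64(2.3), np.float64(1.1), np.float64(1.3), np.float64(1.5), np.float64(1.5), np.float64(4.9), np.float64(8.8)] rail xy [-0.0519 -0.1121] t 15.72
push [np.float64(0.7), np.float64(0.1), np.float64(5.7), np.float64(10.9)] rail xy [-0.1146 -0.0548] t 19.78
box rail-frame [-0.05   -0.0509] 0.0119 err 0.08
rail [ 0.6924  0.2712 -0.0905] 0.628
21.3833
```

View pics/s3c.png

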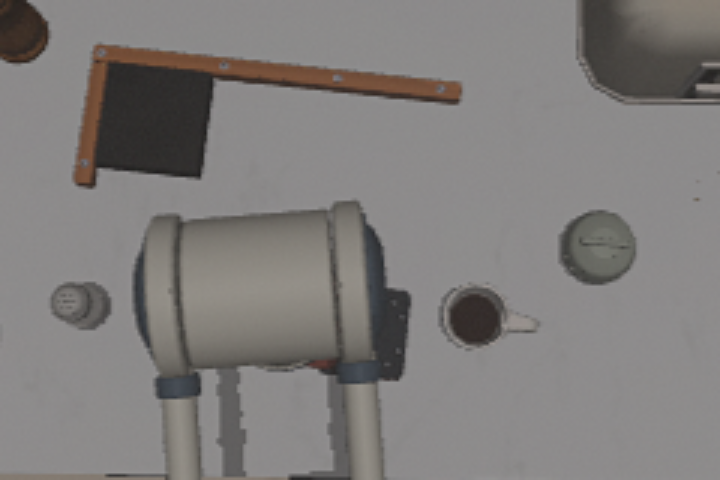

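The box is flush in the corner: its left edge is on the side arm and its top edge on the back arm. Next, a coarse cradle push brings the timer to just short of its place.

```bash
cat >> h.py <<'E'
def timerpose():
    d=trace("top","timer")[0]; v,u=np.nonzero(d["pixels"]); uv=(u.mean(),v.mean())
    x,e=fit("timer",d["pixels"],"top",[*ground(uv,.03,"top"),0]); print("timer rail-frame",L(x).round(4),"err",round(e,3),"p",d["p"]); return L(x)
E
python3 - <<'E'
from h import *
T=np.array([-.1276,-.4831]); G=np.array([-.044,-.152])
d=(G-T)/np.linalg.norm(G-T); a=np.arctan2(d[1],d[0]); o=ori(a-np.pi/2)
set_gripper(.03)
s=T-.078*d; e=G-.044*d
move_to(W(*s,.15),o)
move_straight(W(*s,.012),max_speed=.15)
b=get_obs()["wrist_force"]; print(get_obs()["time"],get_obs()["width"])
m=T-.04*d; move_straight(W(*m,.012),max_speed=.06)
move_straight(W(*e,.012),max_speed=.06)
print((get_obs()["wrist_force"]-b).round(2))
r=e-.04*d; move_straight(W(*r,.012),max_speed=.15); r=r-.03*d
move_straight(W(-.17,-.24,.1),max_speed=.25)
set_gripper(0)
move_to(W(-.24,-.16,.12),ori(np.pi/2))
im=look("s4"); timerpose()
cv2.imwrite("pics/s4c.png",cv2.resize(im[130:290,190:430],None,fx=3,fy=3))
print(get_obs()["time"])
E
```

```text
24.3167 0.029683015618238863
[-0.41 -0.91 -0.32]
timer rail-frame [-0.0427 -0.1555] err 0.045 p 0.82
34.15
```

View pics/s4c.png

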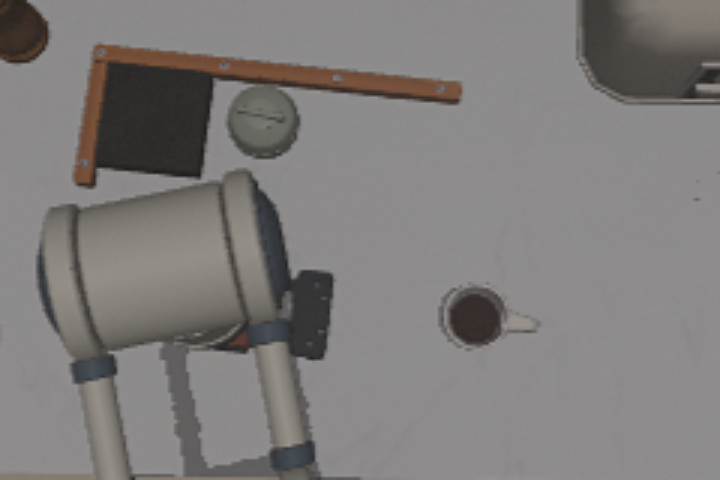

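The timer is just short of home, at crop (263,121), with small gaps to the box and the back arm. Next: square pushes with the fingers shut.

```bash
python3 - <<'E'
from h import *
y=-.1555
move_straight(W(-.115,y,.014),max_speed=.2)
b=get_obs()["wrist_force"]; move_straight(W(-.058,y,.014),max_speed=.06)
push([1,0],.022,3.5,step=.001,b=b)
move_straight(W(-.11,y,.014),max_speed=.2)
move_straight(W(-.11,-.20,.08),max_speed=.25)
move_to(W(-.036,-.235,.08),ori(0))
move_straight(W(-.036,-.235,.014),max_speed=.2)
b=get_obs()["wrist_force"]; move_straight(W(-.036,-.158,.014),max_speed=.06)
push([0,1],.022,3.5,step=.001,b=b)
move_straight(W(-.036,-.19,.014),max_speed=.2)
print(get_obs()["time"])
E
```

```text
push [np.float64(11.1)] rail xy [-0.0801 -0.1555] t 36.86
push [np.float64(9.7)] rail xy [-0.0344 -0.1782] t 41.49
41.7417
```

```bash
python3 - <<'E'
from h import *
move_straight(W(-.06,-.22,.1),max_speed=.25)
move_to(W(-.26,-.16,.13),ori(np.pi/2))
im=look("s5"); boxpose(im,(-.05,-.05)); timerpose()
im2=get_image("scene")
a=cv2.resize(im[140:200,210:310],None,fx=7,fy=5); b=cv2.resize(im2[160:225,255:350],(700,290),interpolation=cv2.INTER_CUBIC)
cv2.imwrite("pics/s5c.png",np.vstack([a,b])); print(get_obs()["time"])
E
```

```text
box rail-frame [-0.0501 -0.0512] 0.0028 err 0.079
timer rail-frame [-0.0328 -0.1329] err 0.065 p 0.56
43.6583
```

View pics/s5c.png

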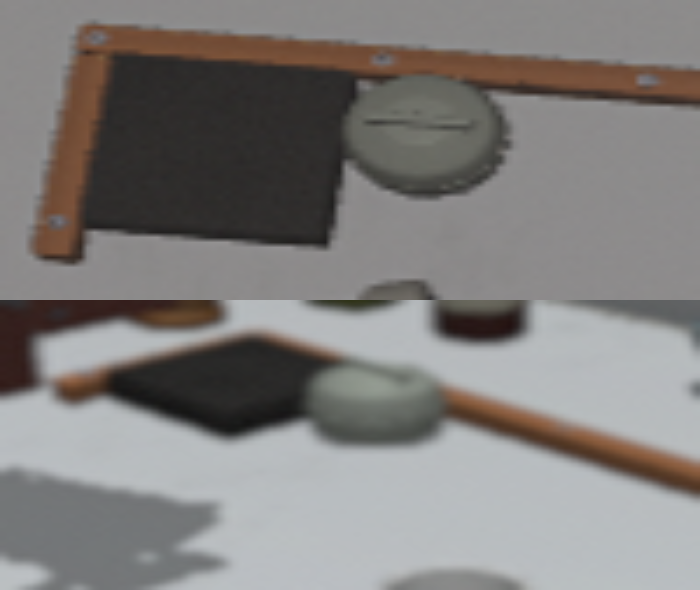

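The timer sits against both the box and the back arm, and the box is still flush. I'll do one gentle 45° nudge to seat both contacts, then check and hand in.

```bash
python3 - <<'E'
from h import *
o=ori(-np.pi/4); c=np.array([-.034,-.134]); k=np.array([1,1])/2**.5
s=c-.064*k
move_to(W(*s,.1),o); move_straight(W(*s,.014),max_speed=.2)
b=get_obs()["wrist_force"]; push([1,1],.024,3.,step=.0012,b=b)
move_straight(W(*(c-.075*k),.014),max_speed=.1); move_straight(W(*(c-.09*k),.1),max_speed=.25)
move_to(W(-.26,-.16,.13),ori(np.pi/2))
im=look("s6"); boxpose(im,(-.05,-.05)); timerpose()
cv2.imwrite("pics/s6c.png",cv2.resize(im[130:290,150:430],None,fx=2.8,fy=2.8)); print(get_obs()["time"])
E
```

```text
push [np.float64(-0.3), np.float64(-0.3), np.float64(0.2), np.float64(1.1), np.float64(-0.8), np.float64(-1.2), np.float64(-0.2), np.float64(-0.1), np.float64(0.3), np.float64(0.5), np.float64(0.1), np.float64(0.1), np.float64(-0.6), np.float64(0.7), np.float64(4.8)] rail xy [-0.0665 -0.1671] t 49.92
box rail-frame [-0.0498 -0.0516] 0.0096 err 0.087
timer rail-frame [-0.0333 -0.1318] err 0.062 p 0.63
52.8667
```

View pics/s6c.png

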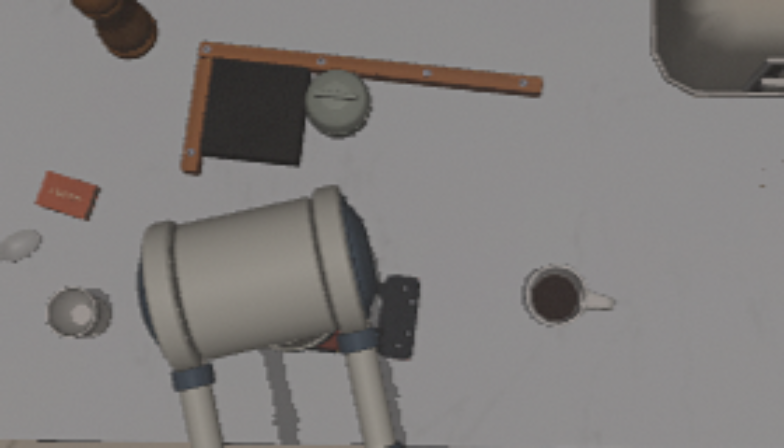

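The timer touches the box and the back arm at crop (337,103). The box is flush in the corner, the cup is unmoved and the robot is clear of everything.

```bash
python3 -c "
from cell import *
print(hand_in())"
```

```text
the job is handed in; nothing more can be done
None
```

I pushed the box flush into the rail's corner, then the timer up against the back arm and the box, and handed the job in at about 53 s; no verdict was returned, and the salt shaker and mug were out of my final view.

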